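# Restock the van tray in reverse order

### The job

The four pipe fittings stand in a row in the single yellow bins of one rack. Move them one by one into the empty divided yellow tray on the other rack, one to a compartment and in reverse order, because that tray is read from the other side of the van: the fitting now at the left end of the row goes to the right-end compartment, the second from the left to the second from the right, and so on. Set each one down gently, without dropping it, so that all four end standing upright on the tray's floor, let go and still.

Things in the scene. Friction and masses are not known exactly. Their poses are not given: they have to be found in the camera images.
- pipe_stub: Straight steel pipe stub standing on end, a plain cylinder 34 mm in diameter, 84 mm tall, dark bore on top; about 0.22 kg. Origin: centre of its underside; z up its axis. It starts upright in one of the four source bins, which one varies.
- reducer: Brass reducer: hexagonal foot 44 mm over its corners and 30 mm high, above it a round neck 26 mm in diameter up to 76 mm; grip it by the neck; about 0.2 kg. Origin: centre of its underside; z up its axis. It starts upright in one of the four source bins, which one varies.
- flange_stub: Steel flange stub: round flat foot 48 mm in diameter and 10 mm thick, above it a round stem 30 mm in diameter up to 70 mm; about 0.25 kg. Origin: centre of its underside; z up its axis. It starts upright in one of the four source bins, which one varies.
- coupling: Brass coupling: a round 40 mm body 72 mm tall with a 28 mm waist between 24 and 36 mm height; above the waist it is 40 mm in diameter; about 0.3 kg. Origin: centre of its underside; z up its axis. It starts upright in one of the four source bins, which one varies.
- bin_p: One of four identical shallow yellow source bins, fixed on the source rack: the one in which the pipe stub stands at the start. 84 mm deep (x), 69 mm wide (y), 22 mm high, walls and floor 3 mm. Origin: centre of its underside, 12 mm above the bench (inner floor at 15 mm, rim at 34 mm above the bench). Axes as the source rack's.
- bin_q: One of four identical shallow yellow source bins, fixed on the source rack: the one in which the reducer stands at the start. 84 mm deep (x), 69 mm wide (y), 22 mm high, walls and floor 3 mm. Origin: centre of its underside, 12 mm above the bench (inner floor at 15 mm, rim at 34 mm above the bench). Axes as the source rack's.
- bin_r: One of four identical shallow yellow source bins, fixed on the source rack: the one in which the flange stub stands at the start. 84 mm deep (x), 69 mm wide (y), 22 mm high, walls and floor 3 mm. Origin: centre of its underside, 12 mm above the bench (inner floor at 15 mm, rim at 34 mm above the bench). Axes as the source rack's.
- bin_s: One of four identical shallow yellow source bins, fixed on the source rack: the one in which the coupling stands at the start. 84 mm deep (x), 69 mm wide (y), 22 mm high, walls and floor 3 mm. Origin: centre of its underside, 12 mm above the bench (inner floor at 15 mm, rim at 34 mm above the bench). Axes as the source rack's.
- source_rack: Fixed black strip 94 mm deep (x), 370 long (y), 12 thick, with the row of four bins at y = -105, -35, 35, 105 mm in its frame. A loose grey tape roll, 24 mm high, lies past the +y end of the row and is no part of the job. Origin: on the bench under the row's middle; y along the row, to the robot's left. Either rack may be the nearer; each is turned up to 9 degrees.
- target_rack: Fixed black strip of the same size with an empty yellow tray of four compartments, centred at y = -105, -35, 35, 105 mm (x = 0) in its frame, each 78 mm (x) by 66 mm (y) inside; floor 15 mm, wall tops 34 mm above the bench. A loose steel nut, 14 mm high, past the tray's -y end is no part of the job. Origin: on the bench under the tray's middle; y along the row, to the robot's left.
Not all that is in view belongs to the job. What is shaped like the reducer but red is not meant. What is shaped like the coupling but red is not meant.

How it is judged:
At the end, for the whole second after the job is handed in: Each of the four fittings stands on the floor of the target tray (within 4 mm in height, tilted less than 0.1 rad), in the compartment that mirrors its starting bin (within 17.5 mm of the compartment's centre along the row and 23.5 mm across it, that is, anywhere inside it), released and at rest (((y of bin_p in the frame of source_rack between -0.125 and -0.085 m and y of pipe_stub in the frame of target_rack between 0.0875 and 0.1225 m) or (y of bin_p in the frame of source_rack between -0.055 and -0.015 m and y of pipe_stub in the frame of target_rack between 0.0175 and 0.0525 m) or (y of bin_p in the frame of source_rack between 0.015 and 0.055 m and y of pipe_stub in the frame of target_rack between -0.0525 and -0.0175 m) or (y of bin_p in the frame of source_rack between 0.085 and 0.125 m and y of pipe_stub in the frame of target_rack between -0.1225 and -0.0875 m)) and x of pipe_stub in the frame of target_rack between -0.0235 and 0.0235 m and z of pipe_stub in the frame of target_rack between 0.011 and 0.019 m and angle between each of pipe_stub, reducer, flange_stub, coupling's own z axis and vertical below 0.1 rad and linear speed of each of pipe_stub, reducer, flange_stub, coupling below 0.03 m/s and angular speed of each of pipe_stub, reducer, flange_stub, coupling below 0.3 rad/s and contact force between the fingers and pipe_stub below 0.1 N and ((y of bin_q in the frame of source_rack between -0.125 and -0.085 m and y of reducer in the frame of target_rack between 0.0875 and 0.1225 m) or (y of bin_q in the frame of source_rack between -0.055 and -0.015 m and y of reducer in the frame of target_rack between 0.0175 and 0.0525 m) or (y of bin_q in the frame of source_rack between 0.015 and 0.055 m and y of reducer in the frame of target_rack between -0.0525 and -0.0175 m) or (y of bin_q in the frame of source_rack between 0.085 and 0.125 m and y of reducer in the frame of target_rack between -0.1225 and -0.0875 m)) and x of reducer in the frame of target_rack between -0.0235 and 0.0235 m and z of reducer in the frame of target_rack between 0.011 and 0.019 m and contact force between the fingers and reducer below 0.1 N and ((y of bin_r in the frame of source_rack between -0.125 and -0.085 m and y of flange_stub in the frame of target_rack between 0.0875 and 0.1225 m) or (y of bin_r in the frame of source_rack between -0.055 and -0.015 m and y of flange_stub in the frame of target_rack between 0.0175 and 0.0525 m) or (y of bin_r in the frame of source_rack between 0.015 and 0.055 m and y of flange_stub in the frame of target_rack between -0.0525 and -0.0175 m) or (y of bin_r in the frame of source_rack between 0.085 and 0.125 m and y of flange_stub in the frame of target_rack between -0.1225 and -0.0875 m)) and x of flange_stub in the frame of target_rack between -0.0235 and 0.0235 m and z of flange_stub in the frame of target_rack between 0.011 and 0.019 m and contact force between the fingers and flange_stub below 0.1 N and ((y of bin_s in the frame of source_rack between -0.125 and -0.085 m and y of coupling in the frame of target_rack between 0.0875 and 0.1225 m) or (y of bin_s in the frame of source_rack between -0.055 and -0.015 m and y of coupling in the frame of target_rack between 0.0175 and 0.0525 m) or (y of bin_s in the frame of source_rack between 0.015 and 0.055 m and y of coupling in the frame of target_rack between -0.0525 and -0.0175 m) or (y of bin_s in the frame of source_rack between 0.085 and 0.125 m and y of coupling in the frame of target_rack between -0.1225 and -0.0875 m)) and x of coupling in the frame of target_rack between -0.0235 and 0.0235 m and z of coupling in the frame of target_rack between 0.011 and 0.019 m and contact force between the fingers and coupling below 0.1 N); the robot touches nothing.
It fails at once if the pipe stub is dropped or slammed into the empty tray (faster than 0.8 m/s while low inside it) (linear speed of pipe_stub above 0.8 m/s and z of pipe_stub in the frame of target_rack below 0.05 m and x of pipe_stub in the frame of target_rack between -0.05 and 0.05 m and y of pipe_stub in the frame of target_rack between -0.15 and 0.15 m).
It fails at once if the reducer is dropped or slammed into the empty tray (faster than 0.8 m/s while low inside it) (linear speed of reducer above 0.8 m/s and z of reducer in the frame of target_rack below 0.05 m and x of reducer in the frame of target_rack between -0.05 and 0.05 m and y of reducer in the frame of target_rack between -0.15 and 0.15 m).
It fails at once if the flange stub is dropped or slammed into the empty tray (faster than 0.8 m/s while low inside it) (linear speed of flange_stub above 0.8 m/s and z of flange_stub in the frame of target_rack below 0.05 m and x of flange_stub in the frame of target_rack between -0.05 and 0.05 m and y of flange_stub in the frame of target_rack between -0.15 and 0.15 m).
It fails at once if the coupling is dropped or slammed into the empty tray (faster than 0.8 m/s while low inside it) (linear speed of coupling above 0.8 m/s and z of coupling in the frame of target_rack below 0.05 m and x of coupling in the frame of target_rack between -0.05 and 0.05 m and y of coupling in the frame of target_rack between -0.15 and 0.15 m).
It also fails if it takes over 96 s, if anything falls off the work surface, if the arm or the gripper's body presses on something with over 40 N, if the wrist force passes 120 N, or if a joint passes its speed limit or range.

### The arm

A 7-joint arm with a two-finger parallel gripper is mounted at the origin on the work surface. World frame = base frame: x ahead of the robot, y to its left, z up, the work surface at z = 0. Lengths are in m, angles in rad, forces in N, time in s.
With the tool pointing down it reaches from about 0.425 to 0.925 m from the base axis. Payload 6.8 kg.
Tool frame: the origin (TCP) lies between the finger pads; the fingertips stand 14 mm ahead of it and the grasp point (between the pads) lies 5 mm behind it; x points along the fingers, z is the direction in which the jaws open and shut, and the axes are right-handed (so a half turn about x gives the same grasp; the last joint's range is limited). The gripper opens to 88 mm and grips with 3 to 60 N. Pads are 20 mm wide; open, the fingers measure 115 mm over their backs; the gripper's body (75 mm by 178 mm) begins 61 mm behind the grasp point.
Start: joints at [1.028, 0.477, 0.022, 1.555, -0.011, 1.109, -0.083], TCP at [0.284, -0.612, 0.237] pointing down, gripper open.
Joint ranges: [-2.96, 2.96], [-0.34, 2.1], [-1.41, 1.46], [0.24, 2.44], [-1.37, 4.51], [0.17, 1.92], [-2.96, 2.96]. Speed limits (rad/s): [2.39, 2.39, 3.14, 3.14, 3.14, 3.14, 3.14].

### API

Orientations are given as a rotation vector (axis times angle).
In Python, from cell import ctrl gives the robot as it stands.
- The arm moves only by the tool drive_tool, never from a script. Its argument "plan" is a list of rows, each a list of 7 numbers: the turn, a rotation vector about the tool's x, y, z in degrees, then the shift along the tool's x, y, z in m, then the opening, from 0 (shut) to 1 (fully open). In form: [[wx, wy, wz, tx, ty, tz, hand], ...]. A call has 1 to 20 rows; each row shifts and turns the commanded pose from where the row before left it, along the tool's axes as they then stand; what a row does not reach is not made up. A row lasts 1/8 s, in which the tool goes at most 62.5 mm and 10.7 degrees, less where a joint would pass 70% of its speed; a pose out of reach is approached as far as the arm can. A call with a gripper value outside its range is refused whole. The fingers move at their own pace and stop on an object; the grip force is fixed at half the most. Time passes only in rows, so rows that do not move let the fingers close. It gives the time, the measured TCP pose, the force and the opening at its end, in the units of the state.
- ctrl.sense(): the state, without advancing time (a new reading comes with each control period).
- ctrl.snapshot(name): name is "scene" or "top"; returns (picture, depth): 384x512x3 uint8, red, green, blue; 384x512 float32, m along the optical axis (not along the pixel's ray), 0 where there is no reading.
- ctrl.camera_info(name): a dict with "fx", "fy", "cx", "cy" (pixels), "rvec" (rotation vector, rad) and "tvec" (3), from world to camera coordinates, as OpenCV has them. Camera axes: x right, y down, z forward; pixel columns grow to the right and rows downward; lengths in m; the calibration is good to about 2 mm. A picture is of the moment at which its call begins. camera_info takes no time and is no camera call.
- ctrl.finish_job(): hands the job in, once; it reports no verdict.
The state is a dict: "time": time; "qpos": joint angles; "joint_velocities": joint speeds; "joint_efforts": joint torques, N m; "tool_pos": TCP position; "ee_rot": TCP orientation; "contact_force": force on the tool from outside, world axes, zero at the start; "ft_torque": the same for the moment, N m; "finger_gap": opening from 0.0 (shut) to 1.0 (fully open).
Only numpy, scipy, OpenCV 4.12 (cv2) and the standard library are available. Lean on these libraries where they do the work, as an engineer would, in place of code of your own. Each camera call takes 0.05 s, during which the arm holds its last target.

## Working session

There is one attempt and no reset: what is moved stays moved. The work goes in short steps, Python scripts to look and compute and a tool call to move; the robot and the scene stay as the last step left them, time stands still between calls to the robot, and variables do not carry over. Pictures are saved under pics/ and viewed, and the job is handed in when it is done.

Besides the shell and the picture viewer there is one more tool, called after "Emit:" in YAML: its name, and indented under it one key for each argument. drive_tool: Moves the arm, as the interface text tells. Its arguments: {"type":"object","properties":{"plan":{"type":"array","items":{"type":"array","items":{"type":"number"}}}},"required":["plan"]}

```bash
ls; mkdir -p pics
python3 - <<'E'
from cell import ctrl
import cv2,numpy as np
s=ctrl.sense();print({k:np.round(v,3).tolist() for k,v in s.items()})
for n in("scene","top"):
    i,d=ctrl.snapshot(n);cv2.imwrite(f"pics/{n}0.png",i[:,:,::-1]);np.save(f"pics/{n}0.npy",d);print(ctrl.camera_info(n))
E
```

```text
pics
{'time': 0.0, 'qpos': [1.028, 0.478, 0.022, 1.556, -0.011, 1.109, -0.083], 'joint_velocities': [-0.0, -0.001, 0.002, -0.0, 0.0, -0.0, 0.001], 'joint_efforts': [0.0, -58.286, 1.534, -27.261, -0.054, 0.017, 0.0], 'tool_pos': [0.284, -0.612, 0.236], 'ee_rot': [0.884, 1.386, -0.883], 'contact_force': [0.214, -0.147, -1.248], 'ft_torque': [-0.014, -0.041, -0.035], 'finger_gap': 1.004}
{'fx': 406.4902463736354, 'fy': 406.4902463736354, 'cx': 258.1727777198947, 'cy': 191.62077761888526, 'rvec': array([ 1.69763697,  1.74595775, -0.77382453]), 'tvec': array([ 0.04420199, -0.28133434,  1.05793821])}
{'fx': 499.81576410461395, 'fy': 499.81576410461395, 'cx': 251.31010065194246, 'cy': 182.41377907540794, 'rvec': array([ 2.16132411, -2.21567012,  0.08264367]), 'tvec': array([-0.01461677,  0.48258408,  0.92377256])}
```

View pics/scene0.png

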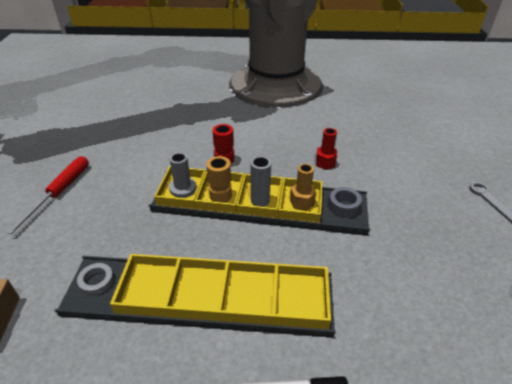

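View pics/top0.png

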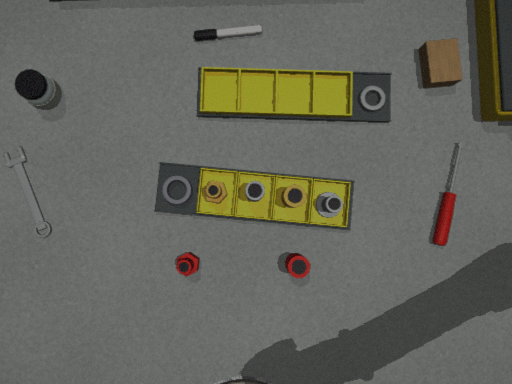

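Order from the robot's left: reducer, pipe, coupling, flange. Next I measure the rack poses and the fitting positions.

```bash
cat > h.py <<'E'
import cv2,numpy as np
from scipy.spatial.transform import Rotation as R
from cell import ctrl
def cam(n):
    c=ctrl.camera_info(n);K=np.array([[c['fx'],0,c['cx']],[0,c['fy'],c['cy']],[0,0,1]])
    return K,R.from_rotvec(c['rvec']).as_matrix(),np.array(c['tvec'])
def ray(n,uv,z):
    K,Rm,t=cam(n);uv=np.atleast_2d(uv).astype(float)
    d=np.c_[uv,np.ones(len(uv))]@np.linalg.inv(K).T@Rm;o=-Rm.T@t
    return o+d*((z-o[2])/d[:,2])[:,None]
def cloud(n,d):
    K,Rm,t=cam(n);v,u=np.mgrid[:d.shape[0],:d.shape[1]]
    p=np.stack([(u-K[0,2])/K[0,0]*d,(v-K[1,2])/K[1,1]*d,d],-1);w=(p-t)@Rm
    w[d==0]=np.nan;return w
E
python3 - <<'E'
from h import *
img={n:cv2.imread(f"pics/{n}0.png") for n in("scene","top")}
dep={n:np.load(f"pics/{n}0.npy") for n in("scene","top")}
W={n:cloud(n,dep[n]) for n in dep}
for n in dep:
    hsv=cv2.cvtColor(img[n],cv2.COLOR_BGR2HSV)
    w=W[n]
    inb=(w[...,0]>.3)&(w[...,0]<.95)&(abs(w[...,1])<.4)
    y=((hsv[...,0]>24)&(hsv[...,0]<34)&(hsv[...,1]>150)&inb).astype(np.uint8)
    blk=inb&(w[...,2]>.007)&(w[...,2]<.017)
    # rims by height
    rim=((w[...,2]>.028)&(w[...,2]<.040)&inb&(y>0))
    y2=cv2.morphologyEx(y,cv2.MORPH_CLOSE,np.ones((7,7)))
    cs,_=cv2.findContours(y2,cv2.RETR_EXTERNAL,cv2.CHAIN_APPROX_NONE)
    for c in cs:
        if cv2.contourArea(c)<1500: continue
        m=np.zeros(y.shape,np.uint8);cv2.drawContours(m,[c],-1,1,-1)
        # rim contour on plane 0.034 (top view)
        P=ray(n,c[:,0,:],.034)[:,:2]
        r=cv2.minAreaRect((P*1000).astype(np.float32))
        print(n,cv2.contourArea(c),"rect",np.round(r[0],1),np.round(r[1],1),r[2])
        q=w[rim&(m>0)][:,:2];r=cv2.minAreaRect((q*1000).astype(np.float32));print("   rimcloud",len(q),np.round(r[0],1),np.round(r[1],1),r[2])
    tall=(inb&(w[...,2]>.05)&(w[...,2]<.12)).astype(np.uint8)
    k,l,st,ce=cv2.connectedComponentsWithStats(tall)
    for i in range(1,k):
        if st[i,4]<40: continue
        p=w[l==i];zt=np.nanpercentile(p[:,2],95);tp=p[p[:,2]>zt-.006]
        (cx,cy),rr=cv2.minEnclosingCircle((tp[:,:2]*1000).astype(np.float32))
        print(n,"tall px",ce[i].round(),st[i,4],"ztop",zt.round(4),"circ",round(cx,1),round(cy,1),round(rr,1),"col",img[n][l==i].mean(0).round())
s=ctrl.sense();print(R.from_rotvec(s['ee_rot']).as_matrix().round(3))
t=cv2.resize(img['top'][150:290,140:370],None,fx=3.4,fy=3.4,interpolation=cv2.INTER_CUBIC);cv2.imwrite("pics/crop.png",t)
E
```

```text
scene 12084.0 rect [659.  -76.6] [284.4  95. ] 86.94225311279297
   rimcloud 1844 [652.6 -76.2] [284.6  85.5] 87.01090240478516
scene 2382.5 rect [465.1 -65.1] [277.1 100.9] 83.10040283203125
   rimcloud 769 [454.5 -64.5] [278.3  86.2] 82.6147689819336
scene tall px [223. 134.] 386 ztop 0.0724 circ 329.6 -104.8 22.1 col [24. 23. 97.]
scene tall px [329. 136.] 232 ztop 0.0764 circ 335.1 96.7 13.1 col [25. 25. 88.]
scene tall px [179. 165.] 427 ztop 0.0855 circ 437.8 -167.3 15.6 col [66. 64. 63.]
scene tall px [219. 171.] 668 ztop 0.0874 circ 453.8 -99.4 20.6 col [34. 69. 95.]
scene tall px [261. 173.] 667 ztop 0.0995 circ 464.2 -29.5 17.6 col [68. 66. 65.]
scene tall px [305. 177.] 414 ztop 0.0913 circ 465.9 41.9 14.0 col [35. 66. 88.]
top 6695.5 rect [452.9 -66. ] [279.5  84.5] 83.1024169921875
   rimcloud 1128 [452.9 -66.7] [279.7  84. ] 83.1171646118164
top 6736.0 rect [649.6 -76.7] [285.   87.7] 86.96898651123047
   rimcloud 1150 [651.6 -77.4] [284.   85.5] 86.899658203125
top tall px [33. 86.] 968 ztop 0.0823 circ 663.4 364.3 27.1 col [38. 38. 37.]
top tall px [255. 191.] 313 ztop 0.1019 circ 462.6 -31.5 16.7 col [79. 81. 81.]
top tall px [214. 190.] 195 ztop 0.0943 circ 465.5 40.6 12.7 col [46. 79. 93.]
top tall px [294. 196.] 431 ztop 0.0902 circ 452.6 -100.9 20.0 col [ 52.  90. 103.]
top tall px [333. 204.] 274 ztop 0.0882 circ 436.9 -169.0 14.8 col [78. 79. 78.]
top tall px [298. 266.] 427 ztop 0.0748 circ 328.7 -105.8 19.8 col [ 39.  41. 102.]
top tall px [184. 266.] 197 ztop 0.0793 circ 333.5 94.7 12.9 col [32. 32. 87.]
[[-0.001  0.907  0.421]
 [ 0.001  0.421 -0.907]
 [-1.    -0.    -0.002]]
```

View pics/crop.png

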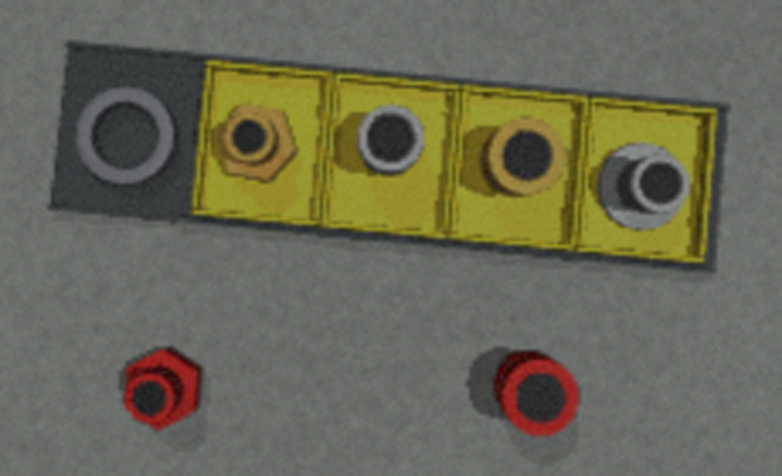

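Candidates: the brass reducer is at top pixel (214,190) and its red twin at (187,264). The brass coupling is at (294,196) and its red twin at (298,265). The pipe is at (254,190) and the flange stub at (333,204); the dark jar at (33,86) doesn't belong to the job. The crop shows the four wanted fittings in the yellow bins and both red ones outside on the bench. I'll start by turning the jaws across the row.

Emit:
drive_tool:
  plan:
    - [-9.7,0,0,0,0,0,1]
    - [-9.7,0,0,0,0,0,1]
    - [-9.7,0,0,0,0,0,1]
    - [-9.7,0,0,0,0,0,1]
    - [-9.7,0,0,0,0,0,1]
    - [-9.7,0,0,0,0,0,1]
    - [0,0,0,0,0,0,1]
    - [0,0,0,0,0,0,1]

```text
time: 1.1
tool_pos: [0.2842, -0.6121, 0.2364]
ee_rot: [0.097, 1.569, -0.097]
contact_force: [0.1, 0.0, -1.1]
finger_gap: 1.004
```

```bash
cat >> h.py <<'E'
def to(x,y,z,yaw=None):
    s=ctrl.sense();M=R.from_rotvec(s['ee_rot']).as_matrix();p=np.array(s['tool_pos'])
    print("t",round(s['time'],2),"pos",p.round(4),"yawz",np.degrees(np.arctan2(M[1,2],M[0,2])).round(2),"tilt",np.degrees(np.arccos(-M[2,0])).round(2),"gap",round(s['finger_gap'],3),"F",np.round(s['contact_force'],1))
    print("delta tool",(M.T@(np.array([x,y,z])-p)).round(4))
E
python3 -c "
from h import *
to(.4657,.0412,.19)"
```

```text
t 1.1 pos [ 0.2842 -0.6121  0.2364] yawz -7.08 tilt 0.03 gap 1.004 F [ 0.1  0.  -1.1]
delta tool [0.0466 0.6707 0.0996]
```

Emit:
drive_tool:
  plan:
    - [0,0,0,0,0.0479,0.0071,1]
    - [0,0,0,0,0.0479,0.0071,1]
    - [0,0,0,0,0.0479,0.0071,1]
    - [0,0,0,0,0.0479,0.0071,1]
    - [0,0,0,0,0.0479,0.0071,1]
    - [0,0,0,0,0.0479,0.0071,1]
    - [0,0,0,0,0.0479,0.0071,1]
    - [0,0,0,0,0.0479,0.0071,1]
    - [0,0,0,0,0.0479,0.0071,1]
    - [0,0,0,0,0.0479,0.0071,1]
    - [0,0,0,0,0.0479,0.0071,1]
    - [0,0,0,0,0.0479,0.0071,1]
    - [0,0,0,0,0.0479,0.0071,1]
    - [0,0,0,0,0.0479,0.0071,1]
    - [0,0,0,0.04,0,0,1]
    - [0,0,0,0,0,0,1]
    - [0,0,0,0,0,0,1]

```text
time: 3.22
tool_pos: [0.4637, 0.0412, 0.1974]
ee_rot: [0.096, 1.568, -0.096]
contact_force: [-0.0, -1.5, 0.8]
finger_gap: 0.999
```

```bash
python3 -c "
from h import *
to(.4657,.0412,.065)"
```

```text
t 3.23 pos [0.4637 0.0412 0.1974] yawz -7.0 tilt 0.02 gap 0.999 F [-0.  -1.5  0.8]
delta tool [0.1324 0.0003 0.0019]
```

Emit:
drive_tool:
  plan:
    - [0,0,0,0.03,0,0.002,1]
    - [0,0,0,0.03,0,0,1]
    - [0,0,0,0.03,0,0,1]
    - [0,0,0,0.025,0,0,1]
    - [0,0,0,0.017,0,0,1]
    - [0,0,0,0,0,0,1]
    - [0,0,0,0,0,0,0]
    - [0,0,0,0,0,0,0]
    - [0,0,0,0,0,0,0]
    - [0,0,0,0,0,0,0]
    - [0,0,0,0,0,0,0]
    - [0,0,0,0,0,0,0]

```text
time: 4.72
tool_pos: [0.4654, 0.0414, 0.0646]
ee_rot: [0.094, 1.569, -0.094]
contact_force: [-0.6, 0.3, 0.8]
finger_gap: 0.356
```

```bash
python3 -c "
from h import *
to(.6464,-.1819,.2)"
```

```text
t 4.72 pos [0.4654 0.0414 0.0646] yawz -6.89 tilt 0.0 gap 0.356 F [-0.6  0.3  0.8]
delta tool [-0.1354 -0.2     0.2065]
```

Emit:
drive_tool:
  plan:
    - [0,0,0,0,0,0,0]
    - [0,0,0,0,0,0,0]
    - [0,0,0,0,0,0,0]
    - [0,0,0,-0.01,0,0,0]
    - [0,0,0,-0.02,0,0,0]
    - [0,0,0,-0.03,0,0,0]
    - [0,0,0,-0.035,0,0,0]
    - [0,0,0,-0.04,0,0,0]
    - [0,0,0,0,0,0,0]

```text
time: 5.85
tool_pos: [0.4671, 0.0418, 0.2026]
ee_rot: [0.095, 1.563, -0.094]
contact_force: [1.3, 0.4, -2.9]
finger_gap: 0.289
```

Run:
```python
from h import *
i,d=ctrl.snapshot("scene");cv2.imwrite("pics/s1.png",cv2.resize(i[60:260,130:380,::-1],None,fx=3,fy=3))
to(.6464,-.1819,.2)
```

```text
t 5.9 pos [0.4659 0.0413 0.2007] yawz -6.9 tilt 0.15 gap 0.289 F [-0.6  0.7 -2.2]
delta tool [ 0.0013 -0.1999  0.206 ]
```

View pics/s1.png

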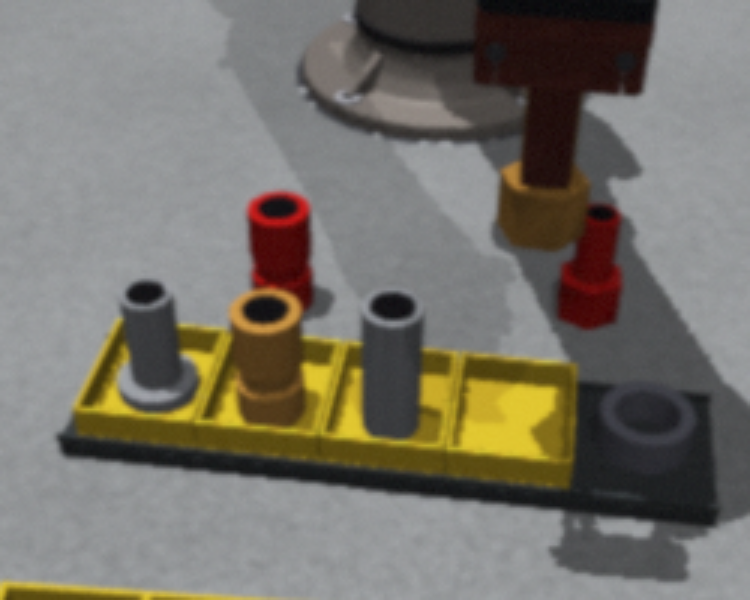

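The scene view shows the reducer upright in the jaws (crop pixel (545,205)) and its bin empty. Next I carry it to the right-end compartment.

Emit:
drive_tool:
  plan:
    - [0,0,0,0,-0.01,0.01,0]
    - [0,0,0,0,-0.03,0.03,0]
    - [0,0,0,0,-0.04,0.0415,0]
    - [0,0,0,0,-0.04,0.0415,0]
    - [0,0,0,0,-0.04,0.0415,0]
    - [0,0,0,0,-0.03,0.0315,0]
    - [0,0,0,0,-0.01,0.01,0]
    - [-3.9,0,0,0,0,0,0]
    - [0,0,0,0.02,0,0,0]
    - [0,0,0,0.03,0,0,0]
    - [0,0,0,0.03,0,0,0]
    - [0,0,0,0.02,0,0,0]
    - [0,0,0,0,0,0,0]
    - [0,0,0,0,0,0,0]

```text
time: 7.65
tool_pos: [0.6466, -0.1817, 0.1004]
ee_rot: [0.041, 1.569, -0.041]
contact_force: [0.1, 0.1, -2.4]
finger_gap: 0.295
```

Run:
```python
from h import *
i,d=ctrl.snapshot("scene");cv2.imwrite("pics/s2.png",cv2.resize(i[180:380,30:380,::-1],None,fx=2.2,fy=2.2))
to(.6464,-.1819,.0646)
```

```text
t 7.7 pos [ 0.6469 -0.1819  0.1009] yawz -3.0 tilt 0.12 gap 0.291 F [ 0.4  1.1 -1.3]
delta tool [ 0.0363 -0.0001 -0.0005]
```

View pics/s2.png

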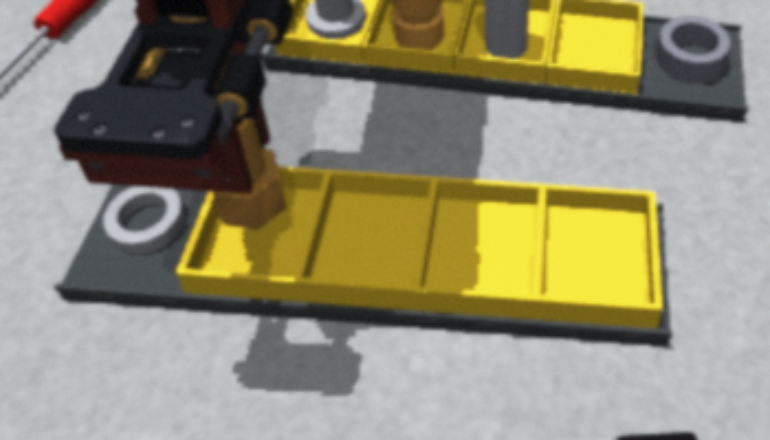

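Emit:
drive_tool:
  plan:
    - [0,0,0,0.012,0,0,0]
    - [0,0,0,0.012,0,0,0]
    - [0,0,0,0.007,0,0,0]
    - [0,0,0,0.003,0,0,0]
    - [0,0,0,0.0015,0,0,0]
    - [0,0,0,0.0005,0,0,0]
    - [0,0,0,0,0,0,0]

```text
time: 8.57
tool_pos: [0.6457, -0.1818, 0.0647]
ee_rot: [0.041, 1.571, -0.041]
contact_force: [-3.9, 0.3, 5.0]
finger_gap: 0.292
```

Run:
```python
from h import *
to(.6464,-.1819,.0646)
```

```text
t 8.57 pos [ 0.6457 -0.1818  0.0647] yawz -2.99 tilt 0.04 gap 0.292 F [-3.9  0.3  5. ]
delta tool [ 0.0001 -0.0001  0.0007]
```

Contact is about 5 N upward, so it is down on the floor. Releasing and retreating.

Emit:
drive_tool:
  plan:
    - [0,0,0,0,0,0,0.2]
    - [0,0,0,0,0,0,0.45]
    - [0,0,0,0,0,0,0.7]
    - [0,0,0,0,0,0,0.7]
    - [0,0,0,-0.02,0,0,0.7]
    - [0,0,0,-0.03,0,0,0.8]
    - [0,0,0,-0.04,0,0,0.8]
    - [0,0,0,-0.04,0,0,0.8]
    - [3.9,0,0,0,0,0,0.8]
    - [0,0,0,0,0,0,0.8]

```text
time: 9.82
tool_pos: [0.6464, -0.1819, 0.1955]
ee_rot: [0.094, 1.567, -0.094]
contact_force: [-0.3, -0.1, -0.2]
finger_gap: 0.795
```

Run:
```python
from h import *
to(.4634,-.0305,.2)
```

```text
t 9.82 pos [ 0.6464 -0.1819  0.1955] yawz -6.86 tilt 0.12 gap 0.795 F [-0.3 -0.1 -0.2]
delta tool [-0.005   0.1285 -0.1998]
```

Emit:
drive_tool:
  plan:
    - [0,0,0,0,0.0135,-0.02,0.8]
    - [0,0,0,0,0.025,-0.04,0.8]
    - [0,0,0,0,0.025,-0.04,0.8]
    - [0,0,0,0,0.025,-0.04,0.8]
    - [0,0,0,0,0.025,-0.04,0.8]
    - [0,0,0,0,0.015,-0.02,0.8]
    - [0,0,0,0,0,0,0.8]
    - [0,0,0,0.025,0,0,0.8]
    - [0,0,0,0.025,0,0,0.8]
    - [0,0,0,0,0,0,0.8]

```text
time: 11.08
tool_pos: [0.4623, -0.031, 0.1423]
ee_rot: [0.095, 1.572, -0.094]
contact_force: [0.7, 0.5, 0.7]
finger_gap: 0.801
```

Run:
```python
from h import *
to(.4634,-.0305,.065)
```

```text
t 11.07 pos [ 0.4623 -0.031   0.1423] yawz -6.89 tilt 0.2 gap 0.801 F [0.7 0.5 0.7]
delta tool [0.0773 0.0006 0.0013]
```

Emit:
drive_tool:
  plan:
    - [0,0,0,0.025,0,0,0.8]
    - [0,0,0,0.025,0,0,0.8]
    - [0,0,0,0.02,0,0,0.8]
    - [0,0,0,0.009,0,0,0.8]
    - [0,0,0,0,0,0,0.8]
    - [0,0,0,0,0,0,0]
    - [0,0,0,0,0,0,0]
    - [0,0,0,0,0,0,0]
    - [0,0,0,0,0,0,0]
    - [0,0,0,0,0,0,0]
    - [0,0,0,0,0,0,0]
    - [0,0,0,0,0,0,0]
    - [0,0,0,0,0,0,0]

```text
time: 12.7
tool_pos: [0.463, -0.0304, 0.0648]
ee_rot: [0.094, 1.568, -0.095]
contact_force: [-0.9, -0.0, 5.7]
finger_gap: 0.382
```

Run:
```python
from h import *
to(.6501,-.112,.2)
```

```text
t 12.7 pos [ 0.463  -0.0304  0.0648] yawz -6.89 tilt 0.02 gap 0.382 F [-0.9 -0.   5.7]
delta tool [-0.1351 -0.0586  0.1956]
```

Emit:
drive_tool:
  plan:
    - [0,0,0,-0.01,0,0,0]
    - [0,0,0,-0.025,0,0,0]
    - [0,0,0,-0.035,0,0,0]
    - [0,0,0,-0.04,0,0,0]
    - [0,0,0,-0.025,0,0,0]
    - [0,0,0,0,-0.003,0.01,0]
    - [0,0,0,0,-0.0095,0.032,0]
    - [0,0,0,0,-0.012,0.0395,0]
    - [0,0,0,0,-0.012,0.0395,0]
    - [0,0,0,0,-0.012,0.0395,0]
    - [0,0,0,0,-0.0075,0.025,0]
    - [0,0,0,0,-0.0026,0.01,0]
    - [-3.9,0,0,0,0,0,0]
    - [0,0,0,0.02,0,0,0]
    - [0,0,0,0.03,0,0,0]
    - [0,0,0,0.03,0,0,0]
    - [0,0,0,0.02,0,0,0]
    - [0,0,0,0,0,0,0]
    - [0,0,0,0,0,0,0]

```text
time: 15.08
tool_pos: [0.6505, -0.1117, 0.1004]
ee_rot: [0.041, 1.569, -0.041]
contact_force: [1.0, 0.0, -2.0]
finger_gap: 0.384
```

Run:
```python
from h import *
i,d=ctrl.snapshot("scene");cv2.imwrite("pics/s3.png",cv2.resize(i[130:380,30:380,::-1],None,fx=2.2,fy=2.2))
to(.6501,-.112,.065)
```

```text
t 15.12 pos [ 0.6508 -0.1119  0.1009] yawz -3.0 tilt 0.12 gap 0.384 F [ 0.6  0.4 -2.6]
delta tool [ 0.0359 -0.0002 -0.0007]
```

View pics/s3.png

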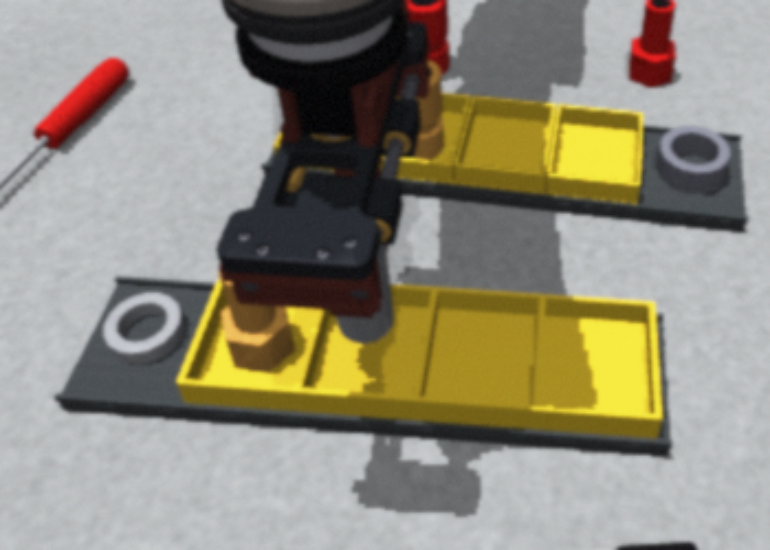

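The reducer stands in its compartment (crop pixel (258,335)), and the pipe hangs over the next one at (365,320). Lowering and releasing the pipe.

Emit:
drive_tool:
  plan:
    - [0,0,0,0.012,0,0,0]
    - [0,0,0,0.012,0,0,0]
    - [0,0,0,0.007,0,0,0]
    - [0,0,0,0.003,0,0,0]
    - [0,0,0,0.0015,0,0,0]
    - [0,0,0,0.0003,0,0,0]
    - [0,0,0,0,0,0,0]

```text
time: 16.0
tool_pos: [0.6494, -0.1118, 0.0649]
ee_rot: [0.041, 1.571, -0.041]
contact_force: [-5.4, 0.0, 7.0]
finger_gap: 0.385
```

Run:
```python
from h import *
to(.6501,-.112,.065)
```

```text
t 16.0 pos [ 0.6494 -0.1118  0.0649] yawz -2.99 tilt 0.06 gap 0.385 F [-5.4  0.   7. ]
delta tool [-0.0001 -0.0001  0.0007]
```

Next is the coupling at (.4532, -.1001).

Emit:
drive_tool:
  plan:
    - [0,0,0,0,0,0,0.25]
    - [0,0,0,0,0,0,0.45]
    - [0,0,0,0,0,0,0.75]
    - [0,0,0,0,0,0,0.75]
    - [0,0,0,-0.02,0,0,0.8]
    - [0,0,0,-0.03,0,0,0.8]
    - [0,0,0,-0.04,0,0,0.8]
    - [0,0,0,-0.04,0,0,0.8]
    - [3.9,0,0,0,0,0,0.8]
    - [0,0,0,0,0,0,0.8]

```text
time: 17.25
tool_pos: [0.6503, -0.1119, 0.1957]
ee_rot: [0.094, 1.567, -0.094]
contact_force: [0.3, 0.7, 0.5]
finger_gap: 0.8
```

Run:
```python
from h import *
to(.4532,-.1001,.2)
```

```text
t 17.25 pos [ 0.6503 -0.1119  0.1957] yawz -6.86 tilt 0.12 gap 0.8 F [0.3 0.7 0.5]
delta tool [-0.0048 -0.0118 -0.1971]
```

Emit:
drive_tool:
  plan:
    - [0,0,0,0,-0.002,-0.02,0.9]
    - [0,0,0,0,-0.002,-0.04,0.9]
    - [0,0,0,0,-0.002,-0.04,0.9]
    - [0,0,0,0,-0.002,-0.04,0.9]
    - [0,0,0,0,-0.002,-0.037,0.9]
    - [0,0,0,0,-0.002,-0.02,0.9]
    - [0,0,0,0,0,0,0.9]
    - [0,0,0,0.025,0,0,0.9]
    - [0,0,0,0.025,0,0,0.9]
    - [0,0,0,0,0,0,0.9]
    - [0,0,0,0,0,0,0.9]

```text
time: 18.62
tool_pos: [0.4539, -0.1, 0.1445]
ee_rot: [0.094, 1.568, -0.094]
contact_force: [0.4, -1.1, 0.7]
finger_gap: 0.903
```

Run:
```python
from h import *
to(.4532,-.1001,.067)
```

```text
t 18.62 pos [ 0.4539 -0.1     0.1445] yawz -6.85 tilt 0.05 gap 0.903 F [ 0.4 -1.1  0.7]
delta tool [ 0.0775 -0.0002 -0.0008]
```

Emit:
drive_tool:
  plan:
    - [0,0,0,0.025,0,-0.0007,0.9]
    - [0,0,0,0.025,0,0,0.9]
    - [0,0,0,0.02,0,0,0.9]
    - [0,0,0,0.0075,0,0,0.9]
    - [0,0,0,0,0,0,0.9]
    - [0,0,0,0,0,0,0]
    - [0,0,0,0,0,0,0]
    - [0,0,0,0,0,0,0]
    - [0,0,0,0,0,0,0]
    - [0,0,0,0,0,0,0]
    - [0,0,0,0,0,0,0]
    - [0,0,0,0,0,0,0]
    - [0,0,0,0,0,0,0]

```text
time: 20.25
tool_pos: [0.4525, -0.1002, 0.0665]
ee_rot: [0.094, 1.568, -0.094]
contact_force: [1.2, -0.3, 3.1]
finger_gap: 0.452
```

Run:
```python
from h import *
to(.6539,-.042,.2)
```

```text
t 20.25 pos [ 0.4525 -0.1002  0.0665] yawz -6.89 tilt 0.03 gap 0.452 F [ 1.2 -0.3  3.1]
delta tool [-0.1334  0.0819  0.1931]
```

Emit:
drive_tool:
  plan:
    - [0,0,0,-0.01,0,0,0]
    - [0,0,0,-0.025,0,0,0]
    - [0,0,0,-0.035,0,0,0]
    - [0,0,0,-0.04,0,0,0]
    - [0,0,0,-0.024,0,0,0]
    - [0,0,0,0,0.004,0.01,0]
    - [0,0,0,0,0.0135,0.031,0]
    - [0,0,0,0,0.0165,0.039,0]
    - [0,0,0,0,0.0165,0.039,0]
    - [0,0,0,0,0.0165,0.039,0]
    - [0,0,0,0,0.0105,0.025,0]
    - [0,0,0,0,0.0044,0.01,0]
    - [-3.9,0,0,0,0,0,0]
    - [0,0,0,0.02,0,0,0]
    - [0,0,0,0.03,0,0,0]
    - [0,0,0,0.03,0,0,0]
    - [0,0,0,0.02,0,0,0]
    - [0,0,0,0,0,0,0]
    - [0,0,0,0,0,0,0]

```text
time: 22.62
tool_pos: [0.6542, -0.0418, 0.1011]
ee_rot: [0.041, 1.569, -0.041]
contact_force: [-0.4, 0.3, -2.9]
finger_gap: 0.449
```

Run:
```python
from h import *
i,d=ctrl.snapshot("scene");cv2.imwrite("pics/s4.png",cv2.resize(i[130:380,30:380,::-1],None,fx=2.2,fy=2.2))
to(.6539,-.042,.067)
```

```text
t 22.68 pos [ 0.6545 -0.0418  0.1016] yawz -3.0 tilt 0.12 gap 0.447 F [ 0.6 -0.2 -3.7]
delta tool [ 0.0346 -0.0002 -0.0006]
```

View pics/s4.png

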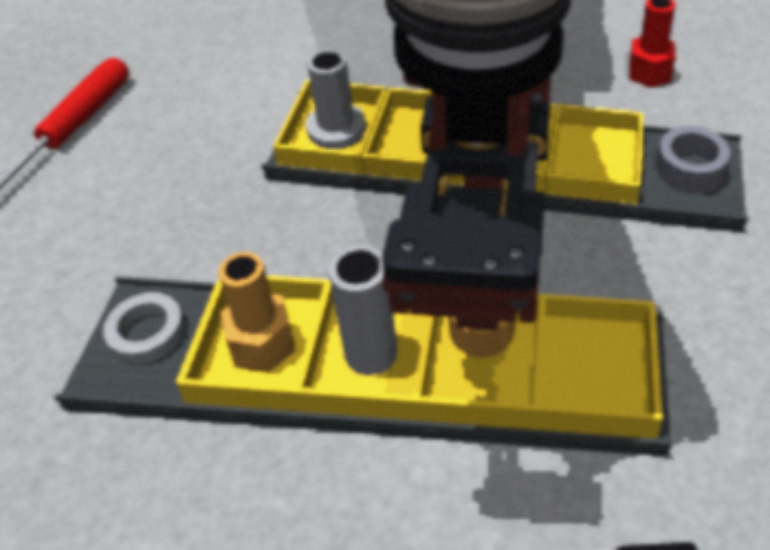

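The reducer (258,335) and the pipe (370,330) both stand upright, and the coupling is over the third compartment (485,335). Lowering the coupling.

Emit:
drive_tool:
  plan:
    - [0,0,0,0.012,0,0,0]
    - [0,0,0,0.012,0,0,0]
    - [0,0,0,0.007,0,0,0]
    - [0,0,0,0.003,0,0,0]
    - [0,0,0,0.001,0,0,0]
    - [0,0,0,0,0,0,0]
    - [0,0,0,0,0,0,0]

```text
time: 23.55
tool_pos: [0.6529, -0.042, 0.0665]
ee_rot: [0.04, 1.572, -0.042]
contact_force: [-6.1, -0.6, 7.4]
finger_gap: 0.455
```

Run:
```python
from h import *
to(.6539,-.042,.067)
```

```text
t 23.55 pos [ 0.6529 -0.042   0.0665] yawz -3.0 tilt 0.1 gap 0.455 F [-6.1 -0.6  7.4]
delta tool [-0.0005  0.0001  0.001 ]
```

Emit:
drive_tool:
  plan:
    - [0,0,0,0,0,0,0.35]
    - [0,0,0,0,0,0,0.55]
    - [0,0,0,0,0,0,0.8]
    - [0,0,0,0,0,0,0.8]
    - [0,0,0,-0.02,0,0,0.8]
    - [0,0,0,-0.03,0,0,0.8]
    - [0,0,0,-0.04,0,0,0.8]
    - [0,0,0,-0.04,0,0,0.8]
    - [3.9,0,0,0,0,0,0.8]
    - [0,0,0,0,0,0,0.8]

```text
time: 24.8
tool_pos: [0.654, -0.0419, 0.1971]
ee_rot: [0.094, 1.567, -0.094]
contact_force: [0.8, -0.6, -0.7]
finger_gap: 0.802
```

Run:
```python
from h import *
to(.4373,-.1681,.2)
```

```text
t 24.8 pos [ 0.654  -0.0419  0.1971] yawz -6.86 tilt 0.12 gap 0.802 F [ 0.8 -0.6 -0.7]
delta tool [-0.0033 -0.1512 -0.2001]
```

Emit:
drive_tool:
  plan:
    - [0,0,0,0,-0.0152,-0.02,0.8]
    - [0,0,0,0,-0.03,-0.04,0.8]
    - [0,0,0,0,-0.03,-0.04,0.8]
    - [0,0,0,0,-0.03,-0.04,0.8]
    - [0,0,0,0,-0.03,-0.04,0.8]
    - [0,0,0,0,-0.016,-0.02,0.8]
    - [0,0,0,0,0,0,0.8]
    - [0,0,0,0.025,0,0,0.8]
    - [0,0,0,0.025,0,0,0.8]
    - [0,0,0,0,0,0,0.8]
    - [0,0,0,0,0,0,0.8]

```text
time: 26.18
tool_pos: [0.438, -0.1675, 0.1461]
ee_rot: [0.093, 1.568, -0.093]
contact_force: [1.1, -0.3, 0.4]
finger_gap: 0.802
```

Run:
```python
from h import *
to(.4373,-.1681,.060)
```

```text
t 26.18 pos [ 0.438  -0.1675  0.1461] yawz -6.8 tilt 0.06 gap 0.802 F [ 1.1 -0.3  0.4]
delta tool [ 0.0861 -0.0007 -0.0007]
```

Emit:
drive_tool:
  plan:
    - [0,0,0,0.025,-0.0005,-0.0007,0.8]
    - [0,0,0,0.025,0,0,0.8]
    - [0,0,0,0.025,0,0,0.8]
    - [0,0,0,0.011,0,0,0.8]
    - [0,0,0,0,0,0,0.8]
    - [0,0,0,0,0,0,0]
    - [0,0,0,0,0,0,0]
    - [0,0,0,0,0,0,0]
    - [0,0,0,0,0,0,0]
    - [0,0,0,0,0,0,0]
    - [0,0,0,0,0,0,0]
    - [0,0,0,0,0,0,0]
    - [0,0,0,0,0,0,0]
    - [0,0,0,0,0,0,0]

```text
time: 27.92
tool_pos: [0.4367, -0.1686, 0.0596]
ee_rot: [0.094, 1.568, -0.095]
contact_force: [2.4, -0.0, 2.4]
finger_gap: 0.338
```

Run:
```python
from h import *
to(.6576,.0279,.2)
```

```text
t 27.93 pos [ 0.4367 -0.1686  0.0596] yawz -6.89 tilt 0.06 gap 0.338 F [ 2.4 -0.   2.4]
delta tool [-0.1402  0.2216  0.1959]
```

Emit:
drive_tool:
  plan:
    - [0,0,0,-0.01,0,0,0]
    - [0,0,0,-0.025,0,0,0]
    - [0,0,0,-0.035,0,0,0]
    - [0,0,0,-0.04,0,0,0]
    - [0,0,0,-0.03,0,0,0]
    - [0,0,0,0,0.0116,0.01,0]
    - [0,0,0,0,0.03,0.027,0]
    - [0,0,0,0,0.04,0.0355,0]
    - [0,0,0,0,0.04,0.0355,0]
    - [0,0,0,0,0.04,0.0355,0]
    - [0,0,0,0,0.03,0.0265,0]
    - [0,0,0,0,0.02,0.0175,0]
    - [0,0,0,0,0.01,0.0085,0]
    - [-3.9,0,0,0,0,0,0]
    - [0,0,0,0.02,0,0,0]
    - [0,0,0,0.03,0,0,0]
    - [0,0,0,0.03,0,0,0]
    - [0,0,0,0.02,0,0,0]
    - [0,0,0,0,0,0,0]
    - [0,0,0,0,0,0,0]

```text
time: 30.42
tool_pos: [0.6579, 0.0281, 0.1001]
ee_rot: [0.042, 1.569, -0.041]
contact_force: [0.6, -0.2, -2.3]
finger_gap: 0.338
```

Run:
```python
from h import *
i,d=ctrl.snapshot("scene");cv2.imwrite("pics/s5.png",cv2.resize(i[130:380,30:380,::-1],None,fx=2.2,fy=2.2))
to(.6576,.0279,.060)
```

```text
t 30.48 pos [0.6582 0.0282 0.1006] yawz -3.01 tilt 0.12 gap 0.335 F [ 0.   0.2 -2.8]
delta tool [ 0.0406 -0.0004 -0.0006]
```

View pics/s5.png

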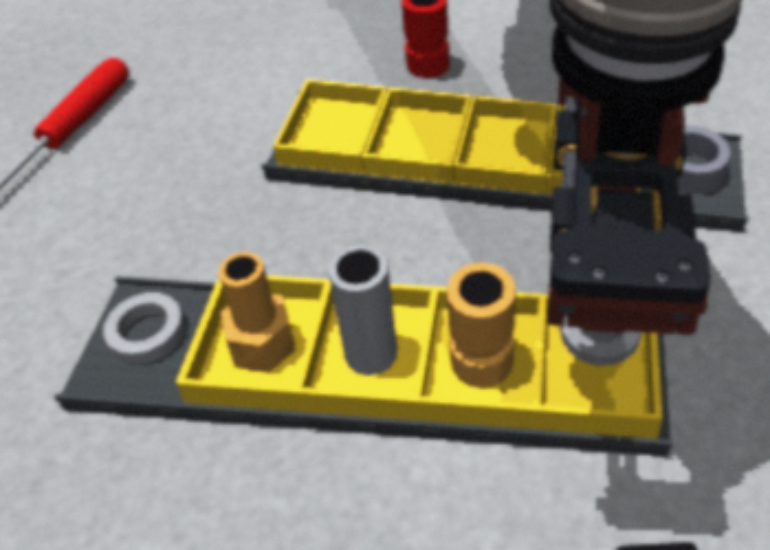

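Three fittings are standing, and the flange stub is over the last compartment (600,345).

Emit:
drive_tool:
  plan:
    - [0,0,0,0.014,0,0,0]
    - [0,0,0,0.014,0,0,0]
    - [0,0,0,0.008,0,0,0]
    - [0,0,0,0.003,0,0,0]
    - [0,0,0,0.0013,0,0,0]
    - [0,0,0,0,0,0,0]
    - [0,0,0,0,0,0,0]

```text
time: 31.35
tool_pos: [0.657, 0.028, 0.0596]
ee_rot: [0.041, 1.571, -0.041]
contact_force: [-5.8, -1.5, 6.1]
finger_gap: 0.334
```

Run:
```python
from h import *
to(.6576,.0279,.060)
```

```text
t 31.35 pos [0.657  0.028  0.0596] yawz -2.99 tilt 0.04 gap 0.334 F [-5.8 -1.5  6.1]
delta tool [-0.0004 -0.      0.0006]
```

Emit:
drive_tool:
  plan:
    - [0,0,0,0,0,0,0.25]
    - [0,0,0,0,0,0,0.45]
    - [0,0,0,0,0,0,0.75]
    - [0,0,0,0,0,0,0.75]
    - [0,0,0,-0.02,0,0,0.8]
    - [0,0,0,-0.03,0,0,0.8]
    - [0,0,0,-0.04,0,0,0.8]
    - [0,0,0,-0.045,0,0,0.8]
    - [0,0,0,0,0.04,0,0.8]
    - [0,0,0,0,0.045,0,0.8]
    - [0,0,0,0,0.045,0,0.8]
    - [0,0,0,0,0.045,0,0.8]
    - [0,0,0,0,0.045,0,0.8]
    - [0,0,0,0,0.04,0,0.8]
    - [0,0,0,0,0,0,0.8]
    - [0,0,0,0,0,0,0.8]

```text
time: 33.35
tool_pos: [0.6713, 0.287, 0.1949]
ee_rot: [0.041, 1.569, -0.041]
contact_force: [0.4, -0.6, 0.2]
finger_gap: 0.803
```

Run:
```python
from h import *
to(.6576,.0279,.060)
c=np.array([.652,-.077]);a=np.radians(-3.05)
ims=[]
for n in("top","scene"):
    i,d=ctrl.snapshot(n);ims.append(i[:,:,::-1]);w=cloud(n,d)
    tall=((w[...,0]>.58)&(w[...,0]<.72)&(w[...,1]>-.23)&(w[...,1]<.08)&(w[...,2]>.05)&(w[...,2]<.12)).astype(np.uint8)
    k,l,st,ce=cv2.connectedComponentsWithStats(tall)
    for j in range(1,k):
        if st[j,4]<40: continue
        p=w[l==j];zt=np.nanpercentile(p[:,2],95);tp=p[p[:,2]>zt-.006]
        (x,y),r=cv2.minEnclosingCircle(tp[:,:2].astype(np.float32))
        dx,dy=x-c[0],y-c[1]
        print(n,ce[j].round(),"ztop",zt.round(4),"r",round(r,4),"rack x,y",round(dx*np.cos(a)+dy*np.sin(a),4),round(-dx*np.sin(a)+dy*np.cos(a),4))
cv2.imwrite("pics/e.png",np.vstack([ims[0][40:240,140:400],ims[1][130:330,60:320]])[...,:].repeat(1,0)) 
cv2.imwrite("pics/e.png",cv2.resize(np.hstack([ims[0][40:240,140:400],ims[1][150:350,60:320]]),(800,308)))
```

```text
t 33.35 pos [0.6713 0.287  0.1949] yawz -3.01 tilt 0.06 gap 0.803 F [ 0.4 -0.6  0.2]
delta tool [ 1.350e-01 -2.594e-01 -2.000e-04]
top [258.  85.] ztop 0.0902 r 0.0203 rack x,y -0.0013 0.0338
top [298.  86.] ztop 0.1018 r 0.0174 rack x,y -0.0009 -0.0355
top [219.  84.] ztop 0.0878 r 0.015 rack x,y -0.0013 0.1039
top [336.  87.] ztop 0.0938 r 0.0134 rack x,y -0.0015 -0.1053
scene [194. 263.] ztop 0.0995 r 0.0178 rack x,y -0.0005 -0.0348
scene [142. 261.] ztop 0.0915 r 0.014 rack x,y -0.0003 -0.1049
scene [249. 269.] ztop 0.0877 r 0.0203 rack x,y -0.0004 0.0355
scene [303. 274.] ztop 0.0858 r 0.0154 rack x,y -0.0001 0.1057
```

View pics/e.png

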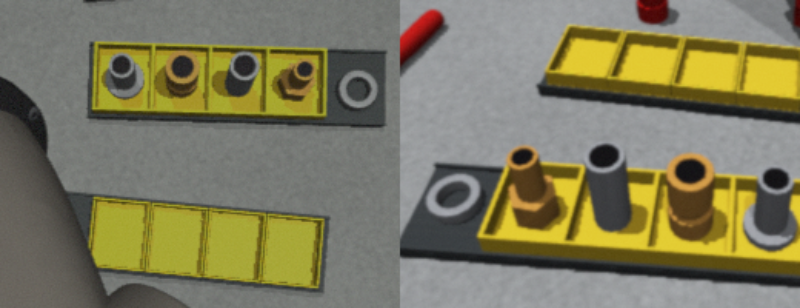

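All four stand centred within 2 mm and upright, in the order flange, coupling, pipe, reducer. Handing in.

```bash
python3 -c "
from cell import ctrl
print(ctrl.finish_job())"
```

```text
the job is handed in; nothing more can be done
None
```

All four fittings are in the target tray in reverse order, and I handed the job in at about 33.5 s of the 96 s allowed. The hand-in reports no verdict.

- **Order:** Seen from the robot, the source row ran reducer, pipe stub, coupling, flange stub from left to right. The tray now reads flange stub, coupling, pipe stub, reducer.
- **Handling:** I set each fitting down slowly until the wrist showed about 5–7 N of floor contact. I then opened the gripper and lifted clear.
- **Last checks:** Both cameras put every fitting within 2 mm of its compartment centre. They stand upright at the right height, and the gripper is open and well away from the tray.
- **Camera disagreement:** The top camera reads heights 2–3 mm higher than the scene camera. It did the same before the move, so this is calibration error rather than a fitting off the floor. No check failed.

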